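# Nudge the drilling template onto its locating pins

## Task

Push the aluminium drilling template sideways with your fingertips, off the orange ledge and along the jig's dark fence, until its two holes drop over the two dark steel locating pins and it lies flat, fully down on the plywood. Only push it: never pick it up or tip it over. Leave the tub, glue bottle, wood block and spatula where they are.

Things in the scene. Friction and masses are not known exactly. Their poses are not given: they have to be found in the camera images.
- jig: Jig fixed to the bench, turned a little about z. Origin: on the bench top, midway between its pins; z up, +y is the way the template must slide, +x points to the fence. Plywood board with its top at z = 18 mm, x -87 to 67, y -265 to 85. Template seated: origin at x 0, y 0, z 18 mm, +x edge 0.5 mm from the fence. A red hold-down plate with a bolt (to z = 40) sits at x -62, y 68.
- ledge_edge (a point): Middle of the upper edge of the orange ledge's step, at x = -20, y = -72, z = 30 mm in the jig's frame. The ledge is flat, 12 mm higher than the plywood, from x = -85 to 45 and y = -265 to -72 mm, and ends here in a square step down. The seated template's rear (-y) edge lies 2 mm past the step.
- fence_face (a point): Point on the inner face of the dark wooden fence, at its top, x = 45.5, y = -90, z = 46 mm in the jig's frame. The fence is fixed, straight, 22 mm thick, and runs the jig's whole length along y.
- pin_near (a point): Top centre of the first dark steel pin, x = -15, y = -26, z = 29 mm in the jig's frame. Pins are fixed and upright, 10 mm across, 11 mm high above the plywood, the top 4 mm tapering to 5 mm across. Their tops are 1 mm below the ledge's top, so the template slides from the ledge over them without catching.
- pin_far (a point): Top centre of the second, equal steel pin, at x = 15, y = 26, z = 29 mm in the jig's frame.
- template: Loose aluminium plate, 90 (x) by 140 (y) by 8 mm thick, 0.2 to 0.4 kg; origin: centre of its underside. Two through holes 13 mm across at x -15, y -26 and x 15, y 26 mm; brass dots are decoration. Starts flat on the ledge, 10 to 30 mm from the fence, a little crooked. Slid along the fence it stays level, and drops 12 mm as its rear edge leaves the ledge, if the holes meet the pins.
- tub: White open plastic tub, 84 mm across, 95 mm high, loose, standing on the bench beside the jig; origin: centre of its underside. To be left alone.
- glue: Yellow glue bottle with red cap, 56 mm across, 150 mm high, loose, standing on the bench beside the jig; origin: centre of its underside. To be left alone.
- block: Pale wood block 60 x 50 x 70 mm high, loose, standing on the bench beside the jig; origin: centre of its underside. To be left alone.
- knife: Spatula 200 mm long and up to about 20 mm high, lying on the bench behind the fence roughly along it, loose; origin: under its middle. To be left alone.
There are look-alikes about, which are no part of the job. Several things have the shape of the template; the one meant has the colours described above.

How it is judged:
By the outcome, as a careful person would: the job done as asked, in the order asked, and still so for the second after the job is handed in, with the robot touching nothing.
It also fails if it takes over 58 s, if anything falls off the work surface, if the arm or the gripper's body presses on something with over 40 N, if the wrist force passes 120 N, or if a joint passes its speed limit or range.

## Robot

A 6-joint arm with a two-finger parallel gripper is mounted at the origin on the work surface. World frame = base frame: x ahead of the robot, y to its left, z up, the work surface at z = 0. Lengths are in m, angles in degrees, forces in N, time in s.
With the tool pointing down it reaches from about 0.35 to 0.725 m from the base axis. Payload 6 kg.
Tool frame: the origin (TCP) lies at the very end of the fingers, on their centre line; the grasp point (between the pads) lies 19 mm behind it; z points along the fingers, y is the line along which they close (so a half turn about z gives the same grasp; the last joint's range is limited). The gripper opens to 85 mm and grips with 20 to 120 N. Pads are 22 mm wide; open, the fingers measure 114 mm over their backs; the gripper's body (76 mm by 85 mm) begins 54 mm behind the grasp point. The pads swing forward as they close: fully open they stand 13 mm farther back than shut.
Start: joints at [92.917, 2.303, 4.859, 0, -92.561, -19.12], TCP at [0.167, 0.576, 0.231] pointing down, gripper open.
Joint ranges: [-146.85, 146.85], [-73.84, 115.35], [-62.03, 85.46], [-188.31, 113.3], [-161.28, -10.13], [-171.36, 171.36]. Speed limits (degrees/s): [147.25, 147.25, 172.46, 180, 180, 180].

## Interface

Orientations are given as a 3x3 rotation matrix whose columns are the frame's x, y, z axes.
In Python, from workcell import state, eyes, order gives the robot as it stands. The module is installed in compiled form; this text tells all that it offers.
- The arm moves only by the tool play_rows, never from a script. Its argument "series" is a list of rows, each an object with "dr": the turn, a rotation vector about the world's x, y, z in rad, a list of three; "travel": the shift along the world's x, y, z in mm, a list of three; "gripper": the gripper command: -1 is shut, 1 is fully open, values between are in proportion. A call has 1 to 10 rows; each row shifts and turns the commanded pose from where the row before left it; what a row does not reach is not made up. A row lasts 1/8 s, in which the tool goes at most 62.5 mm and 10.7 degrees, less where a joint would pass 70% of its speed; a pose out of reach is approached as far as the arm can. A call with a gripper value outside its range is refused whole. The fingers move at their own pace and stop on an object; "force" is the grip in N (left out, the last holds). Time passes only in rows, so rows that do not move let the fingers close. It gives the time, the measured TCP pose, the force, the opening and the grip force at its end, in the units of the state.
- state(): the state, without advancing time (a new reading comes with each control period).
- eyes.capture(name): name is "scene" or "top" or "wrist"; returns the picture (400x640x3 uint8, red, green, blue); there is no depth.
- eyes.camera_params(name): a dict with "fx", "fy", "cx", "cy" (pixels), "origin" and "rotation" of the camera in the world. Camera axes: x right, y down, z forward; pixel columns grow to the right and rows downward; lengths in m; the calibration is good to about 2 mm. A picture is of the moment at which its call begins: read the wrist's pose just before it. camera_params takes no time and is no camera call; for the wrist camera it gives the pose at the moment of the call.
- order.finish_job(): hands the job in; it is judged then, once.
The state is a dict: "time": time; "q": joint angles; "qvel": joint speeds; "effort": joint torques, N m; "eef_pos": TCP position; "ee_rot": TCP orientation; "contact_force": force on the tool from outside, world axes, zero at the start; "wrist_torque": the same for the moment, N m; "width": opening from 0.0 (shut) to 1.0 (fully open); "grasp_force": force on a finger pad.
Only numpy, scipy, OpenCV 4.12 (cv2) and the standard library are available. Lean on these libraries where they do the work, as an engineer would, in place of code of your own. Each camera call takes 0.05 s, during which the arm holds its last target. There are 200 camera calls.

## Working session

There is one attempt and no reset: what is moved stays moved. The work goes in short steps, Python scripts to look and compute and a tool call to move; the robot and the scene stay as the last step left them, time stands still between calls to the robot, and variables do not carry over. Pictures are saved under pics/ and viewed, at most 10 in all, crops included, and the job is handed in when it is done.

Besides the shell and the picture viewer there is one more tool, called after ">>>" as name(argument=value, ...) on one line, values as JSON. play_rows: Moves the arm, as the interface text tells. Its arguments: {"type":"object","properties":{"series":{"type":"array"},"force":{"type":"number"}},"required":["series"]}

```bash
mkdir -p pics
python3 - <<'E'
from workcell import state, eyes
import cv2
for n in ("top","scene"):
    p=eyes.camera_params(n); print(n,p)
    cv2.imwrite(f"pics/{n}0.png",eyes.capture(n)[:,:,::-1])
s=state();print(s['time'],s['eef_pos'],s['ee_rot'],s['contact_force'],s['width'])
E
```

```text
top {'fx': 464.53281594311136, 'fy': 464.53281594311136, 'cx': 323.64354929828835, 'cy': 209.31625462437424, 'origin': array([0.26105669, 0.04718279, 1.23135588]), 'rotation': array([[-0.01937064, -0.97677779,  0.21337743],
       [-0.99981043,  0.01850389, -0.00605863],
       [ 0.00196962, -0.21345434, -0.97695105]])}
scene {'fx': 400.1586951881472, 'fy': 400.1586951881472, 'cx': 316.3809989228463, 'cy': 204.69718343495043, 'origin': array([1.1999824 , 0.60808753, 1.0790992 ]), 'rotation': array([[-0.64981199,  0.55713821, -0.51705066],
       [ 0.75988353,  0.49221397, -0.42462033],
       [ 0.01792735, -0.66882167, -0.74320669]])}
0.1 [0.16726682 0.575899   0.23037009] [[ 9.60286381e-01 -2.79016036e-01 -3.44371783e-04]
 [-2.79016229e-01 -9.60285115e-01 -1.56255380e-03]
 [ 1.05282470e-04  1.59658445e-03 -9.99998720e-01]] [ 0.46499681 -0.16824816 -0.80889902] 0.9974822100456227
```

View pics/top0.png

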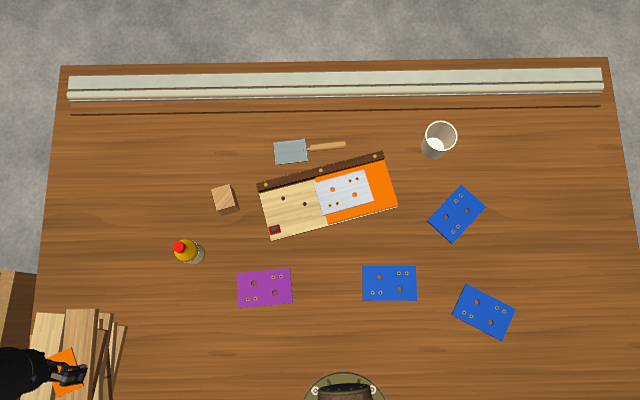

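View pics/scene0.png

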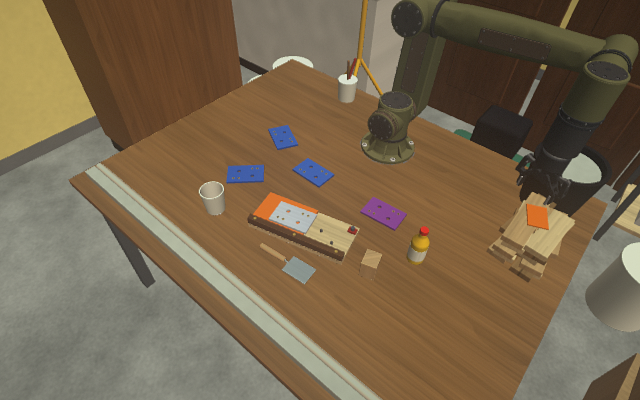

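The template is the silver plate on the orange ledge at top-view pixel (344,192). The three blue plates at (457,214), (389,283) and (483,312) and the purple one at (264,287) have the same shape but the wrong colour. The jig's +y runs left and slightly down in the picture, and the pins are at (305,204) and (283,198). I'll confirm this in an enlarged crop.

Run:
```python
import cv2
im=cv2.imread("pics/top0.png")[145:245,250:405]
cv2.imwrite("pics/crop0.png",cv2.resize(im,None,fx=5,fy=5,interpolation=cv2.INTER_CUBIC))
```

```text
(no output)
```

View pics/crop0.png

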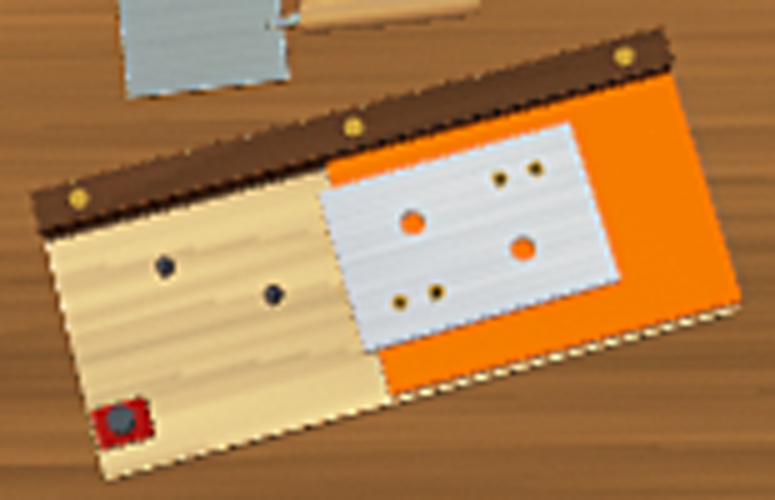

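The crop confirms it. The silver plate has its corners at crop pixels (320,192), (571,123), (620,279) and (366,352), and its orange holes at (412,222) and (522,248). The pins are at (165,264) and (273,292). Next I'll fit both poses.

```bash
cat > h.py <<'E'
import numpy as np
from scipy.optimize import least_squares
from workcell import eyes
def proj(c,P):
    q=(np.asarray(P)-c['origin'])@c['rotation']
    return np.c_[c['fx']*q[:,0]/q[:,2]+c['cx'],c['fy']*q[:,1]/q[:,2]+c['cy']]
def place(p,L):  # p: x,y (m), yaw(rad); L mm
    L=np.asarray(L,float)/1000;c,s=np.cos(p[2]),np.sin(p[2])
    return np.c_[p[0]+c*L[:,0]-s*L[:,1],p[1]+s*L[:,0]+c*L[:,1],L[:,2]]
def fit(c,L,px,p0):
    r=least_squares(lambda p:(proj(c,place(p,L))-px).ravel(),p0,loss='soft_l1')
    return r.x,np.abs(proj(c,place(r.x,L))-px).max(1).round(2)
def rel(J,T): # template in jig mm, deg
    d=(T[:2]-J[:2])*1000;c,s=np.cos(J[2]),np.sin(J[2])
    return c*d[0]+s*d[1],-s*d[0]+c*d[1],np.degrees(T[2]-J[2])
E
cat > a.py <<'E'
from h import *
f=lambda a:np.array([250,145])+(np.array(a)+.5)/5-.5
c=eyes.camera_params("top")
J,e=fit(c,[(15,26,29),(-15,-26,29),(-85,-72,30),(-85,-265,30),(-87,85,18),(67.5,85,46),(67.5,-265,46)],
 f([(165,264),(273,292),(390,397),(738,300),(107,474),(33,193),(664,30)]),[.5,.1,.25])
z=38
T,e2=fit(c,[(45,70,z),(45,-70,z),(-45,-70,z),(-45,70,z),(15,26,z),(-15,-26,z)],
 f([(320,192),(571,123),(620,279),(366,352),(412,222),(522,248)]),[.5,0,.25])
print(J,np.degrees(J[2]),e);print(T,np.degrees(T[2]),e2);print(rel(J,T))
for n,p in dict(pinfar=(15,26),near=(-15,-26)).items(): print(n,place(J,[p+(29,)]))
E
python3 a.py
```

```text
[0.55007077 0.11969181 0.24312003] 13.929751740538679 [0.05 0.08 0.44 0.88 0.9  0.64 0.34]
[ 0.56850868 -0.01334519  0.26101527] 14.955073520253922 [0.29 0.23 0.08 0.18 0.33 0.36]
(np.float64(-14.130591556291929), np.float64(-133.56319023070645), np.float64(1.0253217797152432))
pinfar [[0.55837061 0.14853817 0.029     ]]
near [[0.54177093 0.09084544 0.029     ]]
```

The fit is good: the template sits at jig (-14.1, -133.6) with a yaw of +1.0°, and 14.6 mm from the fence, inside the stated 10–30 mm. The plan is to keep the fingers shut, with tool y along jig x. I'll push the -x edge to the fence first, then push the rear edge along +y.

>>> play_rows(series=[{"dr":[0,0,-0.075],"travel":[23,-43,0],"gripper":-1},{"dr":[0,0,-0.075],"travel":[23,-43,0],"gripper":-1},{"dr":[0,0,-0.075],"travel":[23,-43,0],"gripper":-1},{"dr":[0,0,-0.075],"travel":[23,-43,0],"gripper":-1},{"dr":[0,0,-0.075],"travel":[23,-43,0],"gripper":-1},{"dr":[0,0,-0.075],"travel":[23,-43,0],"gripper":-1},{"dr":[0,0,-0.075],"travel":[23,-43,0],"gripper":-1},{"dr":[0,0,-0.075],"travel":[23,-43,0],"gripper":-1},{"dr":[0,0,-0.075],"travel":[23,-43,0],"gripper":-1},{"dr":[0,0,-0.075],"travel":[23,-43,0],"gripper":-1}])

```text
time: 1.35
eef_pos: [0.3977, 0.1447, 0.2311]
ee_rot: [[0.511, -0.86, -0.0], [-0.86, -0.511, 0.0], [-0.0, -0.0, -1.0]]
contact_force: [0.4, 0.4, -0.9]
width: -0.003
grasp_force: 0.0
```

>>> play_rows(series=[{"dr":[0,0,-0.075],"travel":[23,-43,-25],"gripper":-1},{"dr":[0,0,-0.075],"travel":[23,-43,-25],"gripper":-1},{"dr":[0,0,-0.075],"travel":[23,-43,-25],"gripper":-1},{"dr":[0,0,-0.075],"travel":[23,-43,-25],"gripper":-1},{"dr":[0,0,0],"travel":[0,0,0],"gripper":-1},{"dr":[0,0,0],"travel":[0,0,0],"gripper":-1},{"dr":[0,0,0],"travel":[0,0,0],"gripper":-1}])

```text
time: 2.22
eef_pos: [0.4896, -0.0249, 0.1322]
ee_rot: [[0.237, -0.971, 0.002], [-0.971, -0.237, 0.0], [-0.0, -0.002, -1.0]]
contact_force: [-0.6, 0.6, 0.3]
width: 0.003
grasp_force: 0.0
```

```bash
cat > s.py <<'E'
from h import *
from workcell import state
import sys
J=np.array([.55007,.11969,.24312])
s=state();p=np.array(s['eef_pos']);R=np.array(s['ee_rot'])
t=np.r_[p[:2],0];x,y,_=rel(J,t)
print(s['time'],'tcp mm',(p*1e3).round(1),'jig',round(x,1),round(y,1),'yaw tooly-jigx',np.degrees(np.arctan2(R[1,1],R[0,1]))-13.93,'tilt',R[:2,2].round(4),'F',np.round(s['contact_force'],1),'w',s['width'])
if len(sys.argv)>3:
    g=place(J,[[float(v) for v in sys.argv[1:4]]])[0]; print('delta to goal',((g-p)*1e3).round(1))
E
python3 s.py -90 -135 33
```

```text
2.225 tcp mm [489.6 -24.9 132.2] jig -93.5 -125.8 yaw tooly-jigx -180.19537237417853 tilt [0.0015 0.0005] F [-0.6  0.6  0.3] w 0.002738938326540719
delta to goal [  5.6  -8.1 -99.2]
```

>>> play_rows(series=[{"dr":[0,0,0],"travel":[5.6,-8,-30],"gripper":-1},{"dr":[0,0,0],"travel":[0,0,-30],"gripper":-1},{"dr":[0,0,0],"travel":[0,0,-25],"gripper":-1},{"dr":[0,0,0],"travel":[0,0,-13],"gripper":-1},{"dr":[0,0,0],"travel":[4.9,1.2,0],"gripper":-1},{"dr":[0,0,0],"travel":[4.9,1.2,0],"gripper":-1},{"dr":[0,0,0],"travel":[2,0.5,0],"gripper":-1},{"dr":[0,0,0],"travel":[2,0.5,0],"gripper":-1},{"dr":[0,0,0],"travel":[2,0.5,0],"gripper":-1}])

```text
time: 3.35
eef_pos: [0.511, -0.0299, 0.0335]
ee_rot: [[0.236, -0.972, 0.0], [-0.972, -0.236, 0.0], [0.0, -0.0, -1.0]]
contact_force: [0.1, 0.4, -0.4]
width: -0.001
grasp_force: 0.0
```

>>> play_rows(series=[{"dr":[0,0,0],"travel":[2,0.5,0],"gripper":-1},{"dr":[0,0,0],"travel":[2,0.5,0],"gripper":-1},{"dr":[0,0,0],"travel":[2,0.5,0],"gripper":-1},{"dr":[0,0,0],"travel":[2,0.5,0],"gripper":-1}])

```text
time: 3.85
eef_pos: [0.5189, -0.0279, 0.0332]
ee_rot: [[0.236, -0.972, -0.0], [-0.972, -0.236, -0.0], [0.0, 0.0, -1.0]]
contact_force: [-0.2, -0.8, -0.1]
width: 0.001
grasp_force: 0.0
```

```bash
python3 s.py
python3 - <<'E'
from workcell import eyes
import cv2
im=eyes.capture("top")[145:245,250:405,::-1]
cv2.imwrite("pics/crop1.png",cv2.resize(im,None,fx=5,fy=5,interpolation=cv2.INTER_CUBIC))
E
```

```text
3.85 tcp mm [518.9 -27.9  33.2] jig -65.8 -135.8 yaw tooly-jigx -180.2926415405497 tilt [-0.0001 -0.0001] F [-0.2 -0.8 -0.1] w 0.0012691291221339034
```

View pics/crop1.png

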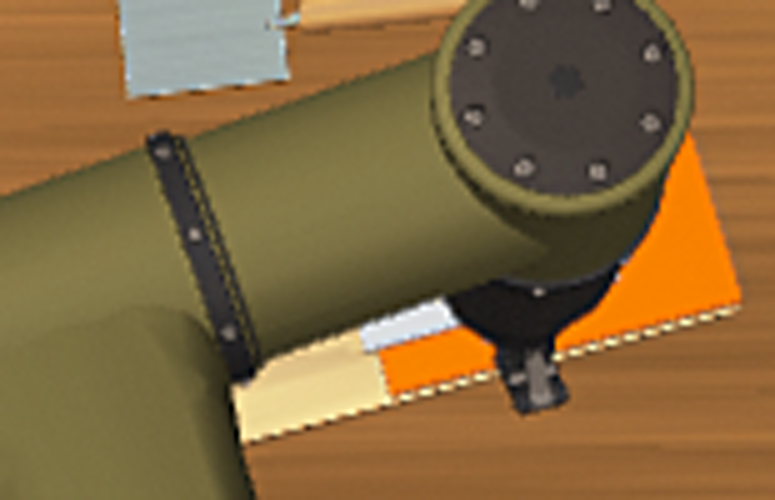

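The template's front corner is still at (366,352), so there's no contact yet. I'll keep pushing in small steps and watch the force.

>>> play_rows(series=[{"dr":[0,0,0],"travel":[2,0.5,0],"gripper":-1},{"dr":[0,0,0],"travel":[2,0.5,0],"gripper":-1},{"dr":[0,0,0],"travel":[2,0.5,0],"gripper":-1}])

```text
time: 4.28
eef_pos: [0.5248, -0.0265, 0.0332]
ee_rot: [[0.236, -0.972, -0.0], [-0.972, -0.236, -0.0], [0.0, 0.0, -1.0]]
contact_force: [-2.0, -1.1, 0.4]
width: 0.001
grasp_force: 1.0
```

>>> play_rows(series=[{"dr":[0,0,0],"travel":[2,0.5,0],"gripper":-1},{"dr":[0,0,0],"travel":[2,0.5,0],"gripper":-1}])

```text
time: 4.53
eef_pos: [0.5289, -0.0254, 0.0332]
ee_rot: [[0.236, -0.972, -0.0], [-0.972, -0.236, -0.0], [0.0, 0.0, -1.0]]
contact_force: [-2.1, -0.8, 0.7]
width: -0.001
grasp_force: 0.9
```

>>> play_rows(series=[{"dr":[0,0,0],"travel":[1.5,0.4,0],"gripper":-1},{"dr":[0,0,0],"travel":[1.5,0.4,0],"gripper":-1}])

```text
time: 4.78
eef_pos: [0.5319, -0.0246, 0.0332]
ee_rot: [[0.236, -0.972, -0.0], [-0.972, -0.236, -0.0], [0.0, 0.0, -1.0]]
contact_force: [-0.8, -0.5, 0.6]
width: -0.0
grasp_force: 0.9
```

>>> play_rows(series=[{"dr":[0,0,0],"travel":[1,0.25,0],"gripper":-1},{"dr":[0,0,0],"travel":[1,0.25,0],"gripper":-1}])

```text
time: 5.03
eef_pos: [0.5337, -0.0242, 0.0332]
ee_rot: [[0.236, -0.972, -0.0], [-0.972, -0.236, -0.0], [0.0, 0.001, -1.0]]
contact_force: [-3.8, -1.9, 2.4]
width: -0.003
grasp_force: 1.8
```

>>> play_rows(series=[{"dr":[0,0,0],"travel":[1,0.25,0],"gripper":-1}])

```text
time: 5.15
eef_pos: [0.5342, -0.0244, 0.0332]
ee_rot: [[0.236, -0.972, -0.002], [-0.972, -0.236, -0.001], [0.001, 0.002, -1.0]]
contact_force: [-5.2, -2.4, 1.8]
width: -0.002
grasp_force: 2.9
```

```bash
python3 s.py
python3 - <<'E'
from workcell import eyes
import cv2
im=eyes.capture("scene")[170:270,230:370,::-1]
cv2.imwrite("pics/crop2.png",cv2.resize(im,None,fx=5,fy=5,interpolation=cv2.INTER_CUBIC))
E
```

```text
5.15 tcp mm [534.2 -24.4  33.2] jig -50.1 -136.1 yaw tooly-jigx -180.30353034311293 tilt [-0.0017 -0.0011] F [-5.2 -2.4  1.8] w -0.001763591270017654
```

View pics/crop2.png

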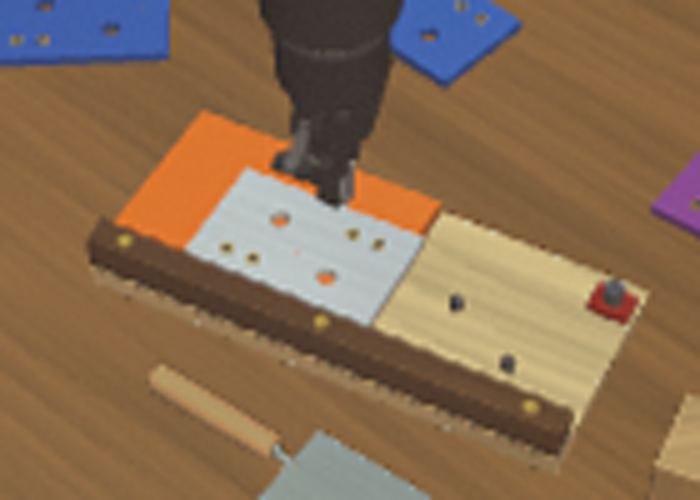

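The force has risen and the tool has stalled. The plate lies along the fence, with its holes at (280,220) and (326,277). I'll press slightly, retreat, and go round to the rear edge.

>>> play_rows(series=[{"dr":[0,0,0],"travel":[1,0.25,0],"gripper":-1},{"dr":[0,0,0],"travel":[-8,-2,0],"gripper":-1},{"dr":[0,0,0.005],"travel":[-9,-2,0],"gripper":-1},{"dr":[0,0,0],"travel":[0,0,35],"gripper":-1},{"dr":[0,0,0],"travel":[22,-20,0],"gripper":-1},{"dr":[0,0,0],"travel":[22,-20,0],"gripper":-1},{"dr":[0,0,0],"travel":[22,-20,0],"gripper":-1},{"dr":[0,0,0],"travel":[22,-20,0],"gripper":-1},{"dr":[0,0,0],"travel":[0,0,0],"gripper":-1}])

```text
time: 6.32
eef_pos: [0.6073, -0.1087, 0.0678]
ee_rot: [[0.239, -0.971, 0.0], [-0.971, -0.239, -0.0], [0.0, -0.0, -1.0]]
contact_force: [-0.5, 0.4, 0.1]
width: 0.001
grasp_force: 0.0
```

```bash
python3 s.py 0 -230 34
```

```text
6.325 tcp mm [ 607.3 -108.7   67.8] jig 0.6 -235.4 yaw tooly-jigx -180.09182792181394 tilt [ 0.     -0.0001] F [-0.5  0.4  0.1] w 0.0005453740717074178
delta to goal [ -1.9   5.1 -33.8]
```

>>> play_rows(series=[{"dr":[0,0,0],"travel":[-1.5,5,-17],"gripper":-1},{"dr":[0,0,0],"travel":[0,0,-17],"gripper":-1},{"dr":[0,0,0],"travel":[-1.2,4.85,0],"gripper":-1},{"dr":[0,0,0],"travel":[-0.7,2.9,0],"gripper":-1},{"dr":[0,0,0],"travel":[-0.7,2.9,0],"gripper":-1},{"dr":[0,0,0],"travel":[-0.7,2.9,0],"gripper":-1},{"dr":[0,0,0],"travel":[-0.7,2.9,0],"gripper":-1},{"dr":[0,0,0],"travel":[-0.7,2.9,0],"gripper":-1}])

```text
time: 7.32
eef_pos: [0.6007, -0.0835, 0.0346]
ee_rot: [[0.24, -0.971, 0.0], [-0.971, -0.24, -0.001], [0.001, -0.0, -1.0]]
contact_force: [0.3, -2.7, 1.3]
width: -0.004
grasp_force: 1.0
```

>>> play_rows(series=[{"dr":[0,0,0],"travel":[-0.96,3.88,0],"gripper":-1},{"dr":[0,0,0],"travel":[-0.96,3.88,0],"gripper":-1},{"dr":[0,0,0],"travel":[-0.96,3.88,0],"gripper":-1},{"dr":[0,0,0],"travel":[-0.96,3.88,0],"gripper":-1},{"dr":[0,0,0],"travel":[-0.96,3.88,0],"gripper":-1},{"dr":[0,0,0],"travel":[-0.96,3.88,0],"gripper":-1},{"dr":[0,0,0],"travel":[-0.96,3.88,0],"gripper":-1},{"dr":[0,0,0],"travel":[-0.96,3.88,0],"gripper":-1},{"dr":[0,0,0],"travel":[-0.96,3.88,0],"gripper":-1},{"dr":[0,0,0],"travel":[-0.96,3.88,0],"gripper":-1}])

```text
time: 8.57
eef_pos: [0.5909, -0.0443, 0.0343]
ee_rot: [[0.241, -0.971, -0.0], [-0.971, -0.241, -0.0], [0.0, 0.0, -1.0]]
contact_force: [1.2, -2.8, 1.7]
width: 0.0
grasp_force: 1.2
```

```bash
python3 s.py
python3 - <<'E'
from workcell import eyes
import cv2
im=eyes.capture("scene")[170:270,230:370,::-1]
cv2.imwrite("pics/crop3.png",cv2.resize(im,None,fx=5,fy=5,interpolation=cv2.INTER_CUBIC))
E
```

```text
8.575 tcp mm [590.9 -44.3  34.3] jig 0.2 -169.0 yaw tooly-jigx -180.00547690275135 tilt [-0.0001 -0.0001] F [ 1.2 -2.8  1.7] w 2.5661394431976246e-06
```

View pics/crop3.png

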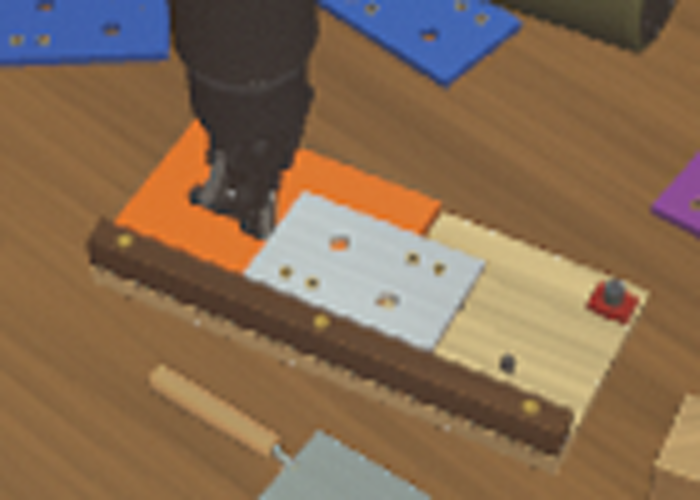

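The plate slides square along the fence: its front edge has reached (485,265)–(430,348). I'll carry on.

>>> play_rows(series=[{"dr":[0,0,0],"travel":[-0.96,3.88,0],"gripper":-1},{"dr":[0,0,0],"travel":[-0.96,3.88,0],"gripper":-1},{"dr":[0,0,0],"travel":[-0.96,3.88,0],"gripper":-1},{"dr":[0,0,0],"travel":[-0.96,3.88,0],"gripper":-1},{"dr":[0,0,0],"travel":[-0.96,3.88,0],"gripper":-1},{"dr":[0,0,0],"travel":[-0.96,3.88,0],"gripper":-1},{"dr":[0,0,0],"travel":[-0.96,3.88,0],"gripper":-1},{"dr":[0,0,0],"travel":[-0.96,3.88,0],"gripper":-1},{"dr":[0,0,0],"travel":[-0.96,3.88,0],"gripper":-1},{"dr":[0,0,0],"travel":[-0.96,3.88,0],"gripper":-1}])

```text
time: 9.88
eef_pos: [0.5814, -0.0055, 0.0344]
ee_rot: [[0.241, -0.971, 0.0], [-0.971, -0.241, -0.0], [0.0, -0.0, -1.0]]
contact_force: [-0.4, -3.0, -0.3]
width: 0.003
grasp_force: 1.2
```

>>> play_rows(series=[{"dr":[0,0,0],"travel":[-0.96,3.88,0],"gripper":-1},{"dr":[0,0,0],"travel":[-0.96,3.88,0],"gripper":-1},{"dr":[0,0,0],"travel":[-0.96,3.88,0],"gripper":-1},{"dr":[0,0,0],"travel":[-0.96,3.88,0],"gripper":-1},{"dr":[0,0,0],"travel":[-0.96,3.88,0],"gripper":-1},{"dr":[0,0,0],"travel":[-0.96,3.88,0],"gripper":-1},{"dr":[0,0,0],"travel":[-0.96,3.88,0],"gripper":-1}])

```text
time: 10.75
eef_pos: [0.5746, 0.0217, 0.0342]
ee_rot: [[0.241, -0.971, -0.0], [-0.971, -0.241, -0.0], [-0.0, 0.0, -1.0]]
contact_force: [0.6, -1.5, -1.2]
width: 0.001
grasp_force: 0.6
```

```bash
python3 s.py
python3 - <<'E'
from workcell import eyes
import cv2
im=eyes.capture("scene")[170:270,230:370,::-1]
cv2.imwrite("pics/crop4.png",cv2.resize(im,None,fx=5,fy=5,interpolation=cv2.INTER_CUBIC))
E
```

```text
10.75 tcp mm [574.6  21.7  34.2] jig 0.2 -101.0 yaw tooly-jigx -180.00638353776574 tilt [-0.0003 -0.0001] F [ 0.6 -1.5 -1.2] w 0.0010074255743203523
```

View pics/crop4.png

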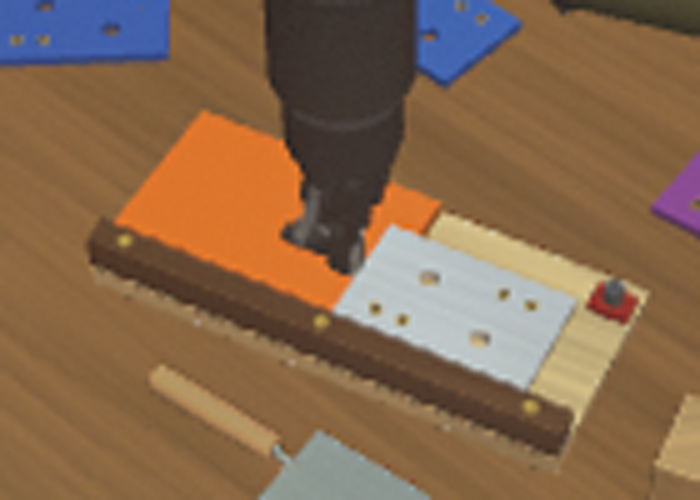

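The front edge is now about 18 mm short of the seated position. I'll take finer steps from here.

>>> play_rows(series=[{"dr":[0,0,0],"travel":[-0.48,1.94,0],"gripper":-1},{"dr":[0,0,0],"travel":[-0.48,1.94,0],"gripper":-1},{"dr":[0,0,0],"travel":[-0.48,1.94,0],"gripper":-1},{"dr":[0,0,0],"travel":[-0.48,1.94,0],"gripper":-1},{"dr":[0,0,0],"travel":[-0.48,1.94,0],"gripper":-1},{"dr":[0,0,0],"travel":[-0.48,1.94,0],"gripper":-1},{"dr":[0,0,0],"travel":[-0.48,1.94,0],"gripper":-1}])

```text
time: 11.68
eef_pos: [0.5713, 0.0351, 0.0343]
ee_rot: [[0.241, -0.971, -0.0], [-0.971, -0.241, -0.0], [0.0, 0.0, -1.0]]
contact_force: [-0.5, -1.7, 0.2]
width: 0.004
grasp_force: 0.7
```

>>> play_rows(series=[{"dr":[0,0,0],"travel":[-0.24,0.97,0],"gripper":-1},{"dr":[0,0,0],"travel":[-0.24,0.97,0],"gripper":-1},{"dr":[0,0,0],"travel":[-0.24,0.97,0],"gripper":-1}])

```text
time: 12.05
eef_pos: [0.5706, 0.038, 0.0343]
ee_rot: [[0.241, -0.971, -0.0], [-0.971, -0.241, -0.0], [0.0, 0.0, -1.0]]
contact_force: [0.3, -1.9, 0.1]
width: 0.004
grasp_force: 0.6
```

>>> play_rows(series=[{"dr":[0,0,0],"travel":[-0.24,0.97,0],"gripper":-1},{"dr":[0,0,0],"travel":[0,0,0],"gripper":-1}])

```text
time: 12.3
eef_pos: [0.5704, 0.0393, 0.0343]
ee_rot: [[0.241, -0.971, 0.0], [-0.971, -0.241, 0.0], [-0.0, -0.0, -1.0]]
contact_force: [0.2, -0.5, 0.4]
width: -0.005
grasp_force: 0.0
```

```bash
python3 s.py
python3 - <<'E'
from workcell import eyes
import cv2
im=eyes.capture("scene")[170:270,230:370,::-1]
cv2.imwrite("pics/crop5.png",cv2.resize(im,None,fx=5,fy=5,interpolation=cv2.INTER_CUBIC))
E
```

```text
12.3 tcp mm [570.4  39.3  34.3] jig 0.4 -83.0 yaw tooly-jigx -179.99285268518582 tilt [0.0001 0.0004] F [ 0.2 -0.5  0.4] w -0.005133907703832861
```

View pics/crop5.png

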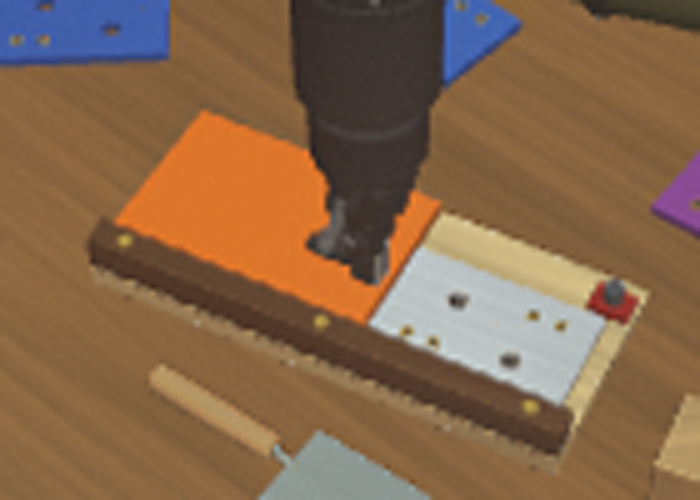

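The force dropped to zero, and pins now show in both holes at (458,300) and (510,360), so the plate has dropped. I'll back off and check that it is flat.

>>> play_rows(series=[{"dr":[0,0,0],"travel":[2.4,-9.7,0],"gripper":-1},{"dr":[0,0,0],"travel":[2.4,-9.7,10],"gripper":-1},{"dr":[0,0,0],"travel":[0,0,50],"gripper":-1},{"dr":[0,0,0],"travel":[0,0,55],"gripper":-1},{"dr":[0,0,0],"travel":[0,-50,30],"gripper":-1},{"dr":[0,0,0],"travel":[0,-55,0],"gripper":-1},{"dr":[0,0,0],"travel":[0,-55,0],"gripper":-1},{"dr":[0,0,0],"travel":[0,-55,0],"gripper":-1},{"dr":[0,0,0],"travel":[0,0,0],"gripper":-1}])

```text
time: 13.48
eef_pos: [0.5744, -0.1997, 0.1797]
ee_rot: [[0.235, -0.972, -0.0], [-0.972, -0.235, -0.001], [0.001, 0.0, -1.0]]
contact_force: [0.4, 0.5, -0.1]
width: -0.0
grasp_force: 0.0
```

```bash
python3 - <<'E'
from h import *
import cv2
J=np.array([.55007,.11969,.24312]);out=[]
for n,(u,v,w,h) in dict(scene=(300,205,75,60),top=(250,160,75,60)).items():
    im=cv2.resize(eyes.capture(n)[v:v+h,u:u+w,::-1],None,fx=8,fy=8,interpolation=cv2.INTER_CUBIC)
    for z,col in ((26,(0,255,0)),(34,(0,0,255))):
        q=(proj(eyes.camera_params(n),place(J,[(45,70,z),(45,-70,z),(-45,-70,z),(-45,70,z)]))-[u,v]+.5)*8
        cv2.polylines(im,[q.astype(int)],True,col,1)
    out.append(im)
im=np.hstack(out);cv2.imwrite("pics/final.png",cv2.resize(im,(800,int(im.shape[0]*800/im.shape[1]))))
E
python3 s.py
```

```text
13.575 tcp mm [ 574.9 -196.6  179.7] jig -52.0 -313.0 yaw tooly-jigx -180.1213509957853 tilt [ 0.0002 -0.    ] F [-0.3  0.5  0.3] w -0.0034812774017112923
```

View pics/final.png

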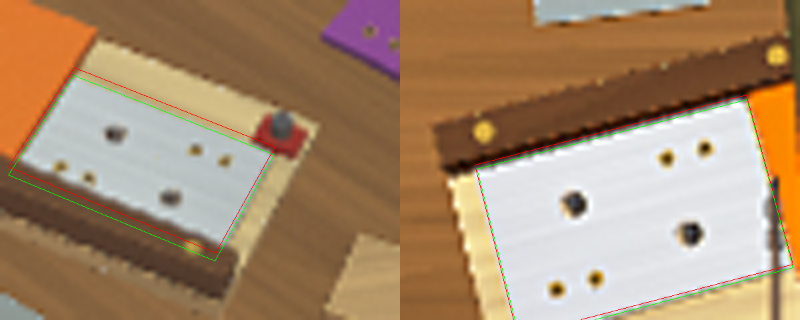

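In both views the plate matches the predicted seated outline (top at 26 mm, green) at both visible ends, the pins show in both holes, and the robot is clear. Handing in.

```bash
python3 -c "
from workcell import order
print(order.finish_job())"
```

```text
the job is handed in; nothing more can be done
None
```

The template is flat on the plywood with both holes over the pins, pushed there along the fence with fingertips only; the robot is clear and the job was handed in at about 13.6 s.

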